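# Close the board test fixture with its pressure plate

### The arm

A 6-joint arm with a two-finger parallel gripper is mounted at the origin on the work surface. World frame = base frame: x ahead of the robot, y to its left, z up, the work surface at z = 0. Lengths are in m, angles in degrees, forces in N, time in s.
With the tool pointing down it reaches from about 0.3 to 0.75 m from the base axis. Payload 8.5 kg.
Tool frame: the origin (TCP) lies midway between the tips of the shut fingers; the grasp point (between the pads) lies 19 mm behind it; z points along the fingers, y is the line along which they close (so a half turn about z gives the same grasp; the last joint's range is limited). The gripper opens to 85 mm and grips with 20 to 120 N. Pads are 22 mm wide; open, the fingers measure 114 mm over their backs; the gripper's body (76 mm by 85 mm) begins 54 mm behind the grasp point. The pads swing forward as they close: fully open they stand 13 mm farther back than shut.
Start: joints at [54.872, 21.807, 74.336, -0, 83.858, -12.336], TCP at [0.213, 0.507, 0.231] pointing down, gripper open.
Joint ranges: [-178.18, 178.18], [-50.72, 133.34], [12.68, 142.11], [-81.47, 261.47], [9.98, 163.14], [-165.26, 165.26]. Speed limits (degrees/s): [136.94, 136.94, 180, 180, 180, 180].

### API

Orientations are given as a 3x3 rotation matrix whose columns are the frame's x, y, z axes.
In Python, from rig import env, get_image, close_job gives the robot as it stands.
- The arm moves only by the tool step_arm, never from a script. Its argument "targets" is a list of rows, each a list of 2 entries, a list of its own where there are three numbers: the shift along the tool's x, y, z as a fraction of full scale, then the turn, a rotation vector about the tool's x, y, z as a fraction of full scale. In form: [[[x, y, z], [wx, wy, wz]], ...]. A call has 1 to 10 rows; each row is the pose to reach, as a shift and turn from the pose commanded when the call began, along the tool's axes at that moment; what a row does not reach only later rows make up. Full scale, the value 1, is 0.3 m for a shift and 45 degrees for a turn. A row lasts 1/12 s, in which the tool goes at most 41.7 mm and 7.16 degrees, less where a joint would pass 70% of its speed; a pose out of reach is approached as far as the arm can. A call with a number of a shift or a turn outside -1 to 1 is refused whole. A call with a gripper value outside its range is refused whole. "jaw" is the finger opening in mm, from 0 to 85.4, set as the call begins (left out, the last holds). The fingers move at their own pace and stop on an object; "grip_force" is the grip in N (left out, the last holds). Time passes only in rows, so rows that repeat a pose let the fingers close. It gives the time, the measured TCP pose, the force, the opening and the grip force at its end, in the units of the state.
- env.observe(): the state, without advancing time (a new reading comes with each control period).
- get_image(name): name is "scene" or "top" or "wrist"; returns a dict with "img" (420x560x3 uint8, red, green, blue), "z_map" (420x560 float32, m along the optical axis (not along the pixel's ray), 0 where there is no reading), "intrinsics" (3x3 intrinsics, pixels), "rvec" (rotation vector, rad) and "tvec" (3), from world to camera coordinates, as OpenCV has them. Camera axes: x right, y down, z forward; pixel columns grow to the right and rows downward; lengths in m; the calibration is good to about 2 mm. The wrist camera is an equidistant fisheye: a pixel r from the principal point sees the ray r / f radians off the axis. A picture is of the moment at which its call begins.
- close_job(): hands the job in; it is judged then, once.
The state is a dict: "time_s": time; "q": joint angles; "qvel": joint speeds; "joint_efforts": joint torques, N m; "position": TCP position; "tool_rot": TCP orientation; "ft_force": force on the tool from outside, world axes, zero at the start; "wrist_torque": the same for the moment, N m; "grip_width": finger opening in m; "gripper_force": force on a finger pad.
Only numpy, scipy, OpenCV 4.12 (cv2) and the standard library are available. Lean on these libraries where they do the work, as an engineer would, in place of code of your own. Each camera call takes 0.05 s, during which the arm holds its last target. There are 200 camera calls.

### The job

The pressure plate is stowed under the white riser: draw it straight out by its orange tab until it is well clear of the riser, keeping it flat on the bench, and let go of it there. Then take it by its black bar handle, lift it level over the test fixture with the tab pointing to the side with the two connector blocks, lower it gently over the two guide pins (their carriage floats a few millimetres to and fro, so feel for them) until it is fully home, and let go. Leave the other things on the bench where they are.

Things in the scene. Friction and masses are not known exactly. Their poses are not given: they have to be found in the camera images.
- plate: Loose aluminium pressure plate, about 0.5 kg, 90 mm (its x) by 190 mm (its y), 10 mm thick, with two through holes, a black bar handle on top and an orange tab at its -x edge. Origin at the centre of its underside, z up. At the start it lies flat on the bench under the riser, the tab sticking out at the front, towards the robot.
- handle (a point): Middle of the black bar handle (plate frame 0, 0, 40 mm). The bar runs along the plate's y, 92 mm long, 14 mm square, 33 to 47 mm above the underside, on two posts at y = +-40 mm; pinch it across the plate's x.
- tab (a point): Point to pinch on the orange tab, across the plate's y (plate frame -76, 0, 22 mm). The tab is an upright fin 14 mm thick in y, 34 mm high from the underside, reaching from the plate's edge at x = -45 mm to x = -95 mm.
- hole_big (a point): Centre of the 17.6 mm hole at the plate's underside (plate frame 0, +72, 0 mm).
- hole_small (a point): Centre of the 13.6 mm hole at the plate's underside (plate frame 0, -72, 0 mm).
- fixture: Test fixture, fixed: black base 22 mm high, 220 mm in y, x = -105 to +60 mm, a green board between two upright pins. Origin on the bench midway between the pins' mid-float places, z up. At its -x side two grey connector blocks, 78 mm high, x = -100 to -60, |y| = 13 to 47 mm; the plate's tab comes down in the 26 mm gap between them, where fingers on the tab have no room.
- pin_big (a point): Mid-float place of the top of the 16 mm pin (fixture frame 0, +72, 80 mm; 1.2 mm chamfer). Both pins ride on one red carriage that floats +-6 mm along the fixture's x, held by about 8 N of friction; where it stands is not reported. A 27 mm brass collar round each pin, top 38 mm above the bench, carries the plate's underside when home.
- pin_small (a point): Mid-float place of the top of the 12 mm guide pin (fixture frame 0, -72, 80 mm); same chamfer, collar and carriage: the true pin may stand up to 6 mm off along the fixture's x, just as far as the other.
- riser: White equipment riser, fixed; origin on the bench at the middle of its front edge, +x pointing into it. 290 mm wide (y), 200 mm deep; board from 58 to 70 mm above the bench, 254 mm between its side walls. On it a grey drive dock up to 117 mm high, from 79 mm behind the front edge. The plate is stowed below, its tab sticking out 40 to 57 mm at the front.
- drive: Dark metal hard drive, loose, 147 x 101 x 26 mm; leave it. Origin at the centre of its underside.
- screwdriver: Screwdriver lying on the bench; leave it. Origin at its underside.
- tape: Roll of tape lying flat, 60 mm wide, 30 mm high; leave it. Origin at the centre of its underside.
Not all that is in view belongs to the job. Several things have the shape of the plate; the one meant has the colours described above.

How it is judged:
By the outcome, as a careful person would: the job done as asked, in the order asked, and still so for the second after the job is handed in, with the robot touching nothing.
It also fails if it takes over 64 s, if anything falls off the work surface, if the arm or the gripper's body presses on something with over 40 N, if the wrist force passes 120 N, or if a joint passes its speed limit or range.

## Working session

There is one attempt and no reset: what is moved stays moved. The work goes in short steps, Python scripts to look and compute and a tool call to move; the robot and the scene stay as the last step left them, time stands still between calls to the robot, and variables do not carry over. Pictures are saved under pics/ and viewed, at most 10 in all, crops included, and the job is handed in when it is done.

Besides the shell and the picture viewer there is one more tool, called after "Emit:" as name(argument=value, ...), one argument or row to a line, values as JSON. step_arm: Moves the arm, as the interface text tells. Its arguments: {"type":"object","properties":{"targets":{"type":"array","items":{"type":"array"}},"jaw":{"type":"number"},"grip_force":{"type":"number"}},"required":["targets"]}

```bash
ls; mkdir -p pics
cat > h.py <<'E'
import numpy as np, cv2
from rig import env, get_image, close_job
def cap(n):
    d=get_image(n); d['R']=cv2.Rodrigues(np.array(d['rvec'],float))[0]; d['t']=np.array(d['tvec'],float).ravel(); d['K']=np.array(d['intrinsics'],float); return d
def cloud(d):
    h,w=d['z_map'].shape; v,u=np.mgrid[:h,:w]; K=d['K']; z=d['z_map']
    p=np.stack([(u-K[0,2])/K[0,0]*z,(v-K[1,2])/K[1,1]*z,z],-1)
    return (p-d['t'])@d['R']
def ray(d,u,v,z):
    K=d['K']; r=np.array([(u-K[0,2])/K[0,0],(v-K[1,2])/K[1,1],1])@d['R']; c=-d['t']@d['R']
    return c+r*(z-c[2])/r[2]
def proj(d,p):
    q=d['R']@np.array(p)+d['t']; q=d['K']@q; return q[:2]/q[2]
def save(d,n): cv2.imwrite('pics/'+n+'.png',cv2.cvtColor(d['img'],cv2.COLOR_RGB2BGR))
E
python3 - <<'E'
from h import *
for n in('scene','top'):
    d=cap(n); save(d,n+'0'); np.savez('pics/'+n+'0.npz',**{k:d[k] for k in('img','z_map','K','R','t')})
    print(n,d['K'].tolist(),(-d['t']@d['R']).round(3))
o=env.observe(); print(o)
E
```

```text
pics
scene [[528.4271556055875, 0.0, 273.49496023580434], [0.0, 528.4271556055875, 216.75812649059657], [0.0, 0.0, 1.0]] [ 0.976 -0.874  1.18 ]
top [[522.9062122014798, 0.0, 285.44140427435195], [0.0, 522.9062122014798, 202.78438495632446], [0.0, 0.0, 1.0]] [ 0.241 -0.017  1.78 ]
{'time_s': 0.1, 'q': array([ 5.48695603e+01,  2.18395566e+01,  7.43767038e+01,  1.61685795e-03,
        8.38568184e+01, -1.23344032e+01]), 'qvel': array([-0.02534637, -0.13181292, -0.15960532,  0.01658494, -0.00901912,
        0.03039307]), 'joint_efforts': array([ 4.13684640e-03, -4.49214041e+01, -2.31657028e+01, -1.43926568e-04,
        3.62410443e-03,  5.88534226e-05]), 'position': array([0.2129442 , 0.50685123, 0.23077259]), 'tool_rot': array([[-9.21888666e-01,  3.87454146e-01, -7.56900270e-04],
       [ 3.87454770e-01,  9.21888142e-01, -1.02698658e-03],
       [ 2.99867174e-04, -1.24003191e-03, -9.99999186e-01]]), 'ft_force': array([-0.45601109, -0.13517311, -1.02578283]), 'wrist_torque': array([0.00381699, 0.04387493, 0.03183535]), 'gripper_force': 0.0, 'grip_width': 0.0852808638135209}
```

View pics/scene0.png

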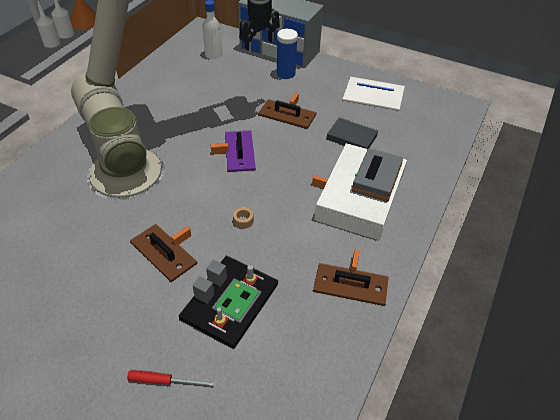

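View pics/top0.png

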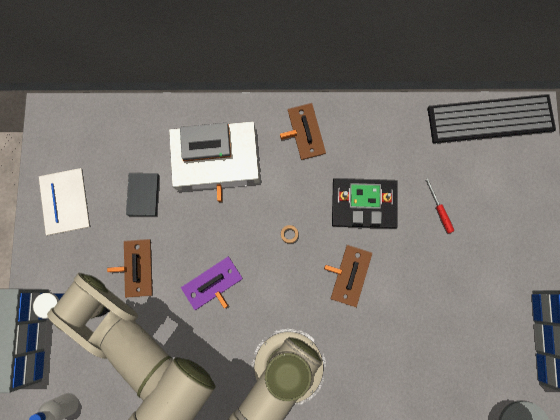

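The scene picture shows the white riser at about (360,195), with the orange tab sticking out at (320,183). The fixture is at (230,300), with its grey blocks on the robot side. In the top view the tab is at (220,193), the riser at (215,155) and the fixture at (365,203). The brown and purple plates are decoys.

Run:
```python
from h import *
L=lambda n:dict(np.load(f'pics/{n}0.npz'))
t=L('top'); s=L('scene')
def mask(d,lo,hi,box):
    hsv=cv2.cvtColor(d['img'],cv2.COLOR_RGB2HSV); m=cv2.inRange(hsv,lo,hi); k=np.zeros_like(m); x0,y0,x1,y1=box; k[y0:y1,x0:x1]=1; return m*k
def rect(d,m,z):
    v,u=np.nonzero(m); P=np.array([ray(d,a,b,z)[:2] for a,b in zip(u,v)],np.float32)
    return len(u),cv2.minAreaRect(P),P.mean(0)
for d,b in((t,(205,183,235,210)),(s,(305,170,330,195))):
    m=mask(d,(5,140,90),(18,255,255),b); print('tab',rect(d,m,.034), cv2.boundingRect(m))
P=cloud(t)
# riser board top by depth
def zr(P,lo,hi,x,y): return (P[...,2]>lo)&(P[...,2]<hi)&(P[...,0]>x[0])&(P[...,0]<x[1])&(P[...,1]>y[0])&(P[...,1]<y[1])
for nm,D in(('top',t),('scene',s)):
    P=cloud(D)
    m=zr(P,.06,.08,(.3,.75),(.0,.5)); print(nm,'riser',m.sum(),np.median(P[m][:,2]),cv2.minAreaRect(P[m][:,:2].astype(np.float32)))
    m=zr(P,.012,.03,(.3,.75),(-.5,-.1)); print(nm,'base z',m.sum(),np.median(P[m][:,2]))
    m=zr(P,.068,.09,(.3,.75),(-.5,-.1)); Q=P[m]; print(nm,'blocks/pins',len(Q)); 
    n,l,st,c=cv2.connectedComponentsWithStats(m.astype(np.uint8))
    for i in range(1,n): print(st[i].tolist(),P[l==i].mean(0).round(4))
# fixture base outline in colour: black at z .022 ; board green
m=mask(t,(50,80,60),(75,255,255),(330,175,400,230)); print('board',rect(t,m,.035))
m=cv2.inRange(cv2.cvtColor(t['img'],cv2.COLOR_RGB2GRAY),0,50); k=np.zeros_like(m);k[170:235,325:405]=1
c=max(cv2.findContours(m*k,0,2)[0],key=cv2.contourArea); Q=np.array([ray(t,a,b,.022)[:2] for a,b in c[:,0]],np.float32); print('base',cv2.minAreaRect(Q))
for nm,D,b in(('t',t,(130,100,270,215)),):
    g=cv2.resize(D['img'][110:235,150:410],None,fx=3,fy=3,interpolation=cv2.INTER_CUBIC); cv2.imwrite('pics/c1.png',g[...,::-1])
```

```text
tab (65, ((0.5771915316581726, 0.23833003640174866), (0.055756308138370514, 0.010259595699608326), 1.432037353515625), array([0.5767152 , 0.23830408], dtype=float32)) (217, 184, 4, 17)
tab (116, ((0.5738364458084106, 0.22213616967201233), (0.046020057052373886, 0.040527794510126114), 2.6347157955169678), array([0.5753795 , 0.22316164], dtype=float32)) (312, 175, 16, 13)
top riser 2677 0.07023146095171663 ((0.6818523406982422, 0.2534303069114685), (0.15977634489536285, 0.29301002621650696), 4.781174182891846)
top base z 2492 0.02233184852122328
top blocks/pins 296
[343, 191, 5, 5, 20] [ 0.565  -0.1875  0.0804]
[387, 193, 4, 4, 13] [ 0.5606 -0.3304  0.0784]
[352, 211, 11, 13, 124] [ 0.4863 -0.2263  0.0783]
[371, 211, 11, 13, 139] [ 0.4854 -0.2874  0.0776]
scene riser 2247 0.06996009951778062 ((0.6734494566917419, 0.2491806447505951), (0.14069484174251556, 0.3000534772872925), 5.739452838897705)
scene base z 3815 0.02254344439242732
scene blocks/pins 492
[206, 260, 20, 17, 210] [ 0.4882 -0.2311  0.0771]
[247, 265, 6, 7, 38] [ 0.5653 -0.1912  0.0776]
[193, 276, 20, 18, 217] [ 0.4866 -0.291   0.0775]
[217, 307, 5, 7, 27] [ 0.561  -0.3346  0.0774]
board (542, ((0.5652936697006226, -0.259273499250412), (0.09487245231866837, 0.07305900007486343), 88.95637512207031), array([ 0.5657962 , -0.25951687], dtype=float32))
base ((0.5407681465148926, -0.25698238611221313), (0.2169038951396942, 0.1642240434885025), 88.1296615600586)
```

View pics/c1.png

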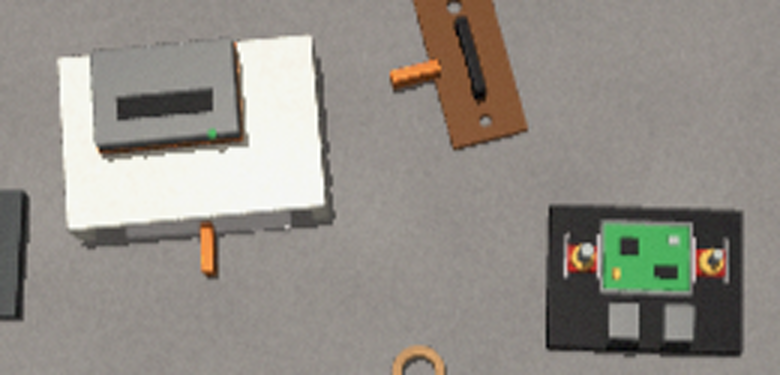

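The crop shows the riser turned about 5°, with the tab at crop (208,250). The fixture's pins are at crop (583,255) and (711,262), and its blocks are on the robot side. Next I'll move in front of the tab and measure it with the wrist camera.

```bash
cat >> h.py <<'E'
from scipy.spatial.transform import Rotation as Ro
def go(p,yaw=None,flip=0):
    """yaw: direction (deg) of tool y in world is yaw+90, tool z down"""
    o=env.observe(); R=np.array(o['tool_rot']); 
    if yaw is not None:
        a=np.radians(yaw+90); y=np.array([np.cos(a),np.sin(a),0]); z=np.array([0,0,-1.]); Rd=np.stack([np.cross(y,z),y,z],1)
        w=Ro.from_matrix(R.T@Rd).as_rotvec(degrees=True)
    else: w=np.zeros(3)
    s=R.T@(np.array(p)-o['position'])
    print('shift',(s/.3).round(4).tolist(),'turn',(w/45).round(4).tolist(),'rows>=',np.ceil(max(np.linalg.norm(s)/.0417,np.linalg.norm(w)/7.16)))
def st():
    o=env.observe(); print('t',round(o['time_s'],2),'p',o['position'].round(4),'f',o['ft_force'].round(1),'tq',o['wrist_torque'].round(2),'w',round(o['grip_width'],4),'g',round(o['gripper_force'],1)); return o
E
python3 - <<'E'
from h import *
go((.36,.37,.22),5); go((.51,.24,.20),5)
E
```

```text
shift [-0.6287, -0.2306, 0.036] turn [-0.0015, -0.0008, -0.6177] rows>= 5.0
shift [-1.2575, -0.4362, 0.1027] turn [-0.0015, -0.0008, -0.6177] rows>= 10.0
```

Emit:
step_arm(
  targets=[
    [[-0.1, -0.035, 0.01], [0, 0, -0.1]],
    [[-0.22, -0.075, 0.02], [0, 0, -0.22]],
    [[-0.35, -0.12, 0.03], [0, 0, -0.36]],
    [[-0.48, -0.165, 0.04], [0, 0, -0.5]],
    [[-0.61, -0.21, 0.05], [0, 0, -0.617]],
    [[-0.74, -0.255, 0.06], [0, 0, -0.617]],
    [[-0.87, -0.3, 0.07], [0, 0, -0.617]],
    [[-0.95, -0.34, 0.08], [0, 0, -0.617]],
    [[-1, -0.36, 0.08], [0, 0, -0.617]],
    [[-1, -0.36, 0.08], [0, 0, -0.617]],
  ],
)

```text
time_s: 0.93
position: [0.4498, 0.2889, 0.2066]
tool_rot: [[-0.997, -0.083, -0.001], [-0.083, 0.997, -0.001], [0.001, -0.001, -1.0]]
ft_force: [0.3, -0.3, 0.6]
grip_width: 0.0857
gripper_force: 0.0
```

Run:
```python
from h import *
st(); d=cap('wrist'); save(d,'w1'); np.savez('pics/w1.npz',**{k:d[k] for k in('img','z_map','K','R','t')})
print(d['K'].tolist(),-d['t']@d['R'],d['R'].round(3).tolist(), (d['z_map']>0).mean())
go((.51,.24,.20),5)
```

```text
t 0.93 p [0.4498 0.2889 0.2066] f [ 0.3 -0.3  0.6] tq [ 0.02 -0.01  0.01] w 0.0857 g 0.0
[[325.19226210127806, 0.0, 274.50970178942737], [0.0, 325.19226210127806, 209.58156189833565], [0.0, 0.0, 1.0]] [0.37845391 0.28223822 0.34863948] [[-0.083, 0.997, -0.002], [0.958, 0.08, 0.276], [0.275, 0.021, -0.961]] 0.9906079931972789
shift [-0.1904, -0.1841, 0.0226] turn [-0.0003, -0.0013, -0.004] rows>= 2.0
```

View pics/w1.png

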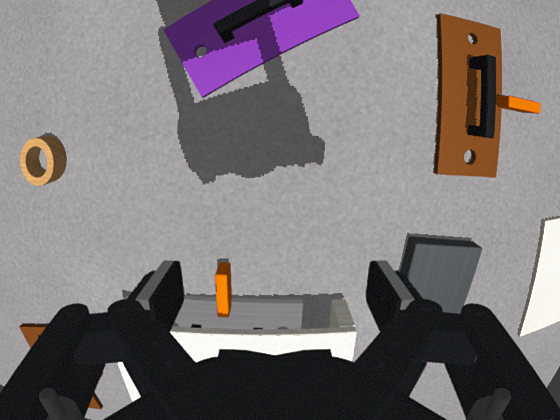

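The wrist view shows the tab at (223,288), with the aluminium plate under the riser behind it and the riser's front edge at about row 330. The purple decoy lies nearer the robot, at (260,40).

```bash
cat >> h.py <<'E'
def wrays(d,shape=(420,560)):
    v,u=np.mgrid[:shape[0],:shape[1]]; K=d['K']; x=(u-K[0,2])/K[0,0]; y=(v-K[1,2])/K[1,1]; r=np.hypot(x,y)+1e-9
    q=np.stack([x/r*np.sin(r),y/r*np.sin(r),np.cos(r)],-1); return q, -d['t']@d['R']
def wplane(d,z):
    q,c=wrays(d); r=q@d['R']; return c+r*((z-c[2])/r[...,2])[...,None]
def wcloud(d):
    q,c=wrays(d); p=q/q[...,2:]*d['z_map'][...,None]; return c+p@d['R']
def orange(d): return cv2.inRange(cv2.cvtColor(d['img'],cv2.COLOR_RGB2HSV),(5,140,90),(18,255,255))>0
def tabfit(d,box):
    x0,y0,x1,y1=box; P=wcloud(d); m=orange(d); k=np.zeros_like(m); k[y0:y1,x0:x1]=1; m&=k
    T=m&(P[...,2]>.030); print('z',np.median(P[T][:,2]),T.sum()); Q=wplane(d,.034)[T][:,:2].astype(np.float32)
    r=cv2.minAreaRect(Q); l=cv2.fitLine(Q,2,0,.01,.01).ravel(); print('rect',r,'line yaw',np.degrees(np.arctan(l[1]/l[0])),'mean',Q.mean(0)); return Q
E
python3 - <<'E'
from h import *
d=dict(np.load('pics/w1.npz'))
Q=tabfit(d,(200,255,245,325)); print(cv2.boxPoints(cv2.minAreaRect(Q)))
P=wcloud(d)
# aluminium plate front edge (z~.01) under the riser
m=(P[...,2]>.006)&(P[...,2]<.014)&(P[...,0]>.5)&(P[...,0]<.68)&(P[...,1]>.08)&(P[...,1]<.4)
A=P[m]; print('plate',len(A),np.median(A[:,2])); 
for y in np.arange(.1,.4,.02):
    a=A[abs(A[:,1]-y)<.01]
    b=P[(abs(P[...,2]-.07)<.004)&(abs(P[...,1]-y)<.01)&(P[...,0]>.5)&(P[...,0]<.7)]
    print(y.round(2),len(a),np.percentile(a[:,0],[2,50]).round(4) if len(a) else '', 'riser',np.percentile(b[:,0],2).round(4) if len(b) else '')
E
```

```text
z 0.033184370499682925 517
rect ((0.5686242580413818, 0.23807372152805328), (0.06897038221359253, 0.014027350582182407), 2.885131597518921) line yaw 3.403794 mean [0.57335824 0.23832928]
[[0.53382975 0.24334273]
 [0.5345358  0.22933316]
 [0.60341877 0.23280472]
 [0.6027127  0.24681428]]
plate 3331 0.009403776849513712
0.1 1 [0.6151 0.6151] riser 0.6747
0.12 0  riser 0.673
0.14 0  riser 
0.16 0  riser 
0.18 229 [0.6009 0.628 ] riser 0.6062
0.2 431 [0.5996 0.6185] riser 0.6056
0.22 430 [0.5981 0.619 ] riser 0.6039
0.24 313 [0.5469 0.6237] riser 0.602
0.26 451 [0.5954 0.6144] riser 0.5997
0.28 440 [0.5943 0.6133] riser 0.5977
0.3 429 [0.5932 0.6113] riser 0.5964
0.32 420 [0.5917 0.6097] riser 0.5943
0.34 106 [0.5915 0.6121] riser 0.5921
0.36 0  riser 0.5899
0.38 81 [0.5877 0.5893] riser 0.5886
0.4 0  riser 0.6097
```

Run:
```python
from h import *
go((.566,.238,.10),3.6);go((.566,.238,.006),3.6)
```

```text
shift [-0.3761, -0.2064, 0.3558] turn [-0.0003, -0.0013, 0.0271] rows>= 5.0
shift [-0.3764, -0.2063, 0.6691] turn [-0.0003, -0.0013, 0.0271] rows>= 6.0
```

Emit:
step_arm(
  targets=[
    [[-0.1, -0.055, 0.05], [0, 0, 0.027]],
    [[-0.22, -0.12, 0.12], [0, 0, 0.027]],
    [[-0.32, -0.18, 0.22], [0, -0.001, 0.027]],
    [[-0.376, -0.206, 0.3], [0, -0.001, 0.027]],
    [[-0.376, -0.206, 0.38], [0, -0.001, 0.027]],
    [[-0.376, -0.206, 0.46], [0, -0.001, 0.027]],
    [[-0.376, -0.206, 0.54], [0, -0.001, 0.027]],
    [[-0.376, -0.206, 0.61], [0, -0.001, 0.027]],
    [[-0.376, -0.206, 0.65], [0, -0.001, 0.027]],
    [[-0.376, -0.206, 0.667], [0, -0.001, 0.027]],
  ],
)

```text
time_s: 1.82
position: [0.5637, 0.2406, 0.0052]
tool_rot: [[-0.998, -0.067, -0.003], [-0.067, 0.998, -0.0], [0.003, -0.0, -1.0]]
ft_force: [-0.5, 0.5, 0.1]
grip_width: 0.0854
gripper_force: 0.0
```

Emit:
step_arm(
  targets=[
    [[0, 0, 0], [0, 0, 0]],
    [[0, 0, 0], [0, 0, 0]],
    [[0, 0, 0], [0, 0, 0]],
    [[0, 0, 0], [0, 0, 0]],
    [[0, 0, 0], [0, 0, 0]],
    [[0, 0, 0], [0, 0, 0]],
    [[0, 0, 0], [0, 0, 0]],
    [[0, 0, 0], [0, 0, 0]],
  ],
  jaw=5,
  grip_force=40,
)

```text
time_s: 2.48
position: [0.5658, 0.2393, 0.008]
tool_rot: [[-0.998, -0.065, 0.002], [-0.065, 0.998, 0.0], [-0.002, 0.0, -1.0]]
ft_force: [-0.8, -1.8, 5.4]
grip_width: 0.0135
gripper_force: 39.9
```

Run:
```python
from h import *
o=st(); print(o['tool_rot'].round(4).tolist())
p=o['position']; a=np.radians(4.9)
go(p-.165*np.array([np.cos(a),np.sin(a),0]))
```

```text
t 2.48 p [0.5658 0.2393 0.008 ] f [-0.8 -1.8  5.4] tq [-0.31  0.25 -0.19] w 0.0135 g 39.9
[[-0.9979, -0.0651, 0.0018], [-0.0651, 0.9979, 0.0001], [-0.0018, 0.0, -1.0]]
shift [0.5499, -0.0112, -0.001] turn [0.0, 0.0, 0.0] rows>= 4.0
```

Emit:
step_arm(
  targets=[
    [[0.015, 0, 0], [0, 0, 0]],
    [[0.05, -0.001, 0], [0, 0, 0]],
    [[0.11, -0.002, 0], [0, 0, 0]],
    [[0.18, -0.004, 0], [0, 0, 0]],
    [[0.26, -0.005, 0], [0, 0, 0]],
    [[0.34, -0.007, 0], [0, 0, 0]],
    [[0.42, -0.008, 0], [0, 0, 0]],
    [[0.48, -0.01, 0], [0, 0, 0]],
    [[0.52, -0.011, 0], [0, 0, 0]],
    [[0.535, -0.011, 0], [0, 0, 0]],
  ],
)

```text
time_s: 3.32
position: [0.4056, 0.2259, 0.008]
tool_rot: [[-0.998, -0.066, 0.004], [-0.066, 0.998, 0.001], [-0.005, 0.001, -1.0]]
ft_force: [6.0, 1.1, 2.9]
grip_width: 0.0133
gripper_force: 39.7
```

Emit:
step_arm(
  targets=[
    [[0, 0, 0], [0, 0, 0]],
    [[0, 0, 0], [0, 0, 0]],
    [[0, 0, 0], [0, 0, 0]],
  ],
)

```text
time_s: 3.57
position: [0.4052, 0.2258, 0.0079]
tool_rot: [[-0.998, -0.066, 0.001], [-0.066, 0.998, 0.0], [-0.001, 0.0, -1.0]]
ft_force: [-4.8, 1.4, 15.6]
grip_width: 0.0136
gripper_force: 41.6
```

Emit:
step_arm(
  targets=[
    [[0, 0, 0], [0, 0, 0]],
    [[0, 0, 0], [0, 0, 0]],
    [[0, 0, 0], [0, 0, 0]],
    [[0, 0, 0], [0, 0, 0]],
    [[0, 0, 0], [0, 0, 0]],
    [[0, 0, 0], [0, 0, 0]],
    [[0, 0, 0], [0, 0, 0]],
  ],
  jaw=85,
)

```text
time_s: 4.15
position: [0.4056, 0.2256, 0.007]
tool_rot: [[-0.998, -0.066, 0.001], [-0.066, 0.998, 0.0], [-0.001, -0.0, -1.0]]
ft_force: [0.6, 0.3, -1.5]
grip_width: 0.0849
gripper_force: 0.0
```

Emit:
step_arm(
  targets=[
    [[0, 0, -0.04], [0, 0, 0]],
    [[0, 0, -0.12], [0, 0, 0]],
    [[0, 0, -0.22], [0, 0, 0]],
    [[0, 0, -0.32], [0, 0, 0]],
    [[0, 0, -0.42], [0, 0, 0]],
    [[0, 0, -0.5], [0, 0, 0]],
    [[0, 0, -0.5], [0, 0, 0]],
    [[0, 0, -0.5], [0, 0, 0]],
  ],
)

```text
time_s: 4.82
position: [0.4057, 0.2258, 0.1579]
tool_rot: [[-0.998, -0.066, 0.003], [-0.066, 0.998, 0.001], [-0.003, 0.0, -1.0]]
ft_force: [-0.6, -0.2, -0.2]
grip_width: 0.0851
gripper_force: 0.0
```

Run:
```python
from h import *
st(); d=cap('wrist'); save(d,'w2'); np.savez('pics/w2.npz',**{k:d[k] for k in('img','z_map','K','R','t')})
```

```text
t 4.82 p [0.4057 0.2258 0.1579] f [-0.6 -0.2 -0.2] tq [-0.05  0.01 -0.04] w 0.0851 g 0.0
```

View pics/w2.png

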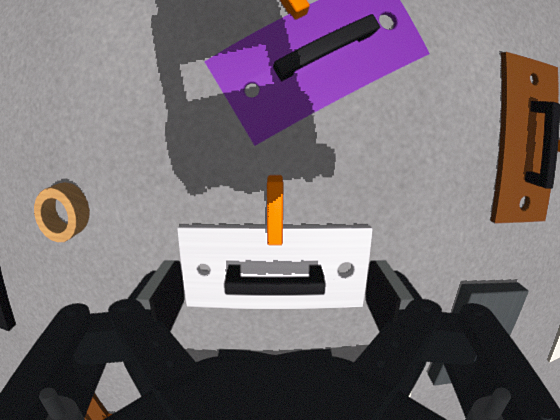

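The plate lies flat and clear of the riser. The tab is at (275,210), the handle bar at (275,280), the big hole at (346,269) on the +y side and the small hole at (204,269).

```bash
cat >> h.py <<'E'
def plate(d,zt=.010,near=(.48,.23)):
    P=wcloud(d); W=wplane(d,zt); sub=np.abs(P[...,2]-zt)<.005
    sub&=(np.hypot(W[...,0]-near[0],W[...,1]-near[1])<.13)
    s=cv2.cvtColor(d['img'],cv2.COLOR_RGB2HSV); sub&=(s[...,1]<40)&(s[...,2]>190)
    m=sub.astype(np.uint8); cs,h=cv2.findContours(m,cv2.RETR_CCOMP,cv2.CHAIN_APPROX_NONE)
    i=max(range(len(cs)),key=lambda i:cv2.contourArea(cs[i])); 
    q=W[cs[i][:,0,1],cs[i][:,0,0],:2].astype(np.float32); r=cv2.minAreaRect(q); print('rect',r)
    for j in range(len(cs)):
        if h[0][j][3]==i and cv2.contourArea(cs[j])>30:
            c=W[cs[j][:,0,1],cs[j][:,0,0],:2].astype(np.float32); print('hole',cv2.minEnclosingCircle(c),cv2.contourArea(cs[j]),cs[j][:,0].mean(0))
E
python3 - <<'E'
from h import *
d=dict(np.load('pics/w2.npz'))
plate(d); tabfit(d,(255,170,295,248))
P=wcloud(d); g=cv2.cvtColor(d['img'],cv2.COLOR_RGB2GRAY)
m=(P[...,2]>.041)&(P[...,2]<.053)&(g<60)&(abs(P[...,0]-.48)<.05)&(abs(P[...,1]-.23)<.06)
Q=wplane(d,.047)[m][:,:2].astype(np.float32); print('bar',m.sum(),cv2.minAreaRect(Q))
P2=P[(np.abs(P[...,2]-.01)<.005)&(np.abs(P[...,0]-.48)<.06)&(np.abs(P[...,1]-.23)<.1)]; print(np.median(P2[:,2]))
E
```

```text
rect ((0.4812411069869995, 0.22966963052749634), (0.09033013135194778, 0.19029058516025543), 3.784795045852661)
hole ((0.4863892197608948, 0.15712767839431763), 0.007965351454913616) 148.5 [203.28205128 269.33333333]
hole ((0.4769086241722107, 0.30100756883621216), 0.010412991978228092) 242.5 [345.31372549 269.74509804]
hole ((0.49503493309020996, 0.23081380128860474), 0.05487346649169922) 3562.0 [273.74045802 278.09160305]
z 0.03324554165053073 974
rect ((0.41448721289634705, 0.22522105276584625), (0.05644165351986885, 0.013053213246166706), 4.142413139343262) line yaw 3.8002121 mean [0.41345257 0.22519203]
bar 1426 ((0.4786435067653656, 0.22944991290569305), (0.015216020867228508, 0.08913592249155045), 3.8548519611358643)
0.009374981035231184
```

Run:
```python
from h import *
print(st()['q'].round(1)); go((.47,.04,.23),-41); go((.565,-.276,.23),-91.8)
```

```text
t 4.87 p [0.4052 0.2256 0.1568] f [-0.8  0.3 -0.8] tq [-0.    0.04 -0.03] w 0.085 g 0.0
[ 14.4  17.6  94.6  -0.   67.8 -79.3]
shift [-0.1752, -0.6314, -0.2439] turn [0.0002, 0.0007, 0.9946] rows>= 7.0
shift [-0.4221, -1.7032, -0.2437] turn [0.0005, 0.0006, 2.1235] rows>= 14.0
```

Emit:
step_arm(
  targets=[
    [[-0.015, -0.05, -0.03], [0, 0, 0.12]],
    [[-0.035, -0.13, -0.08], [0, 0, 0.26]],
    [[-0.055, -0.22, -0.13], [0, 0, 0.4]],
    [[-0.08, -0.32, -0.17], [0, 0, 0.54]],
    [[-0.1, -0.42, -0.21], [0, 0, 0.68]],
    [[-0.13, -0.52, -0.24], [0, 0, 0.82]],
    [[-0.155, -0.62, -0.244], [0, 0, 0.96]],
    [[-0.18, -0.72, -0.244], [0, 0, 1]],
    [[-0.205, -0.82, -0.244], [0, 0, 1]],
    [[-0.23, -0.92, -0.244], [0, 0, 1]],
  ],
)

```text
time_s: 5.7
position: [0.4922, -0.0467, 0.2288]
tool_rot: [[-0.752, 0.66, -0.002], [0.66, 0.752, 0.001], [0.002, -0.001, -1.0]]
ft_force: [-0.7, 0.9, 0.9]
grip_width: 0.085
gripper_force: 0.0
```

Run:
```python
from h import *
print(st()['q'].round(1)); go((.565,-.276,.23),-91.8)
```

```text
t 5.7 p [ 0.4922 -0.0467  0.2288] f [-0.7  0.9  0.9] tq [ 0.05 -0.04 -0.02] w 0.085 g 0.0
[-19.2  16.4  83.    0.   80.7 -67.9]
shift [-0.6865, -0.4143, -0.0054] turn [-0.0019, -0.0024, 1.1229] rows>= 8.0
```

Emit:
step_arm(
  targets=[
    [[-0.09, -0.055, 0], [0, 0, 0.14]],
    [[-0.18, -0.11, 0], [0, 0, 0.29]],
    [[-0.28, -0.17, 0], [0, 0, 0.44]],
    [[-0.38, -0.23, 0], [0, 0, 0.59]],
    [[-0.48, -0.29, 0], [0, 0, 0.74]],
    [[-0.57, -0.34, 0], [0, 0, 0.88]],
    [[-0.64, -0.38, 0], [0, 0, 1]],
    [[-0.66, -0.4, 0], [0, 0, 1]],
    [[-0.66, -0.4, 0], [0, 0, 1]],
    [[-0.66, -0.4, 0], [0, 0, 1]],
  ],
)

```text
time_s: 6.53
position: [0.5617, -0.2653, 0.2292]
tool_rot: [[-0.068, 0.998, -0.001], [0.998, 0.068, 0.002], [0.002, -0.001, -1.0]]
ft_force: [0.0, 0.7, -0.2]
grip_width: 0.0851
gripper_force: 0.0
```

Emit:
step_arm(
  targets=[
    [[0, 0, 0], [0, 0, 0.05]],
    [[0, 0, 0], [0, 0, 0.08]],
    [[0, 0, 0], [0, 0, 0.08]],
    [[0, 0, 0], [0, 0, 0.08]],
  ],
)

```text
time_s: 6.87
position: [0.5621, -0.265, 0.2306]
tool_rot: [[-0.005, 1.0, 0.001], [1.0, 0.005, 0.0], [0.0, 0.001, -1.0]]
ft_force: [0.9, 0.2, 0.1]
grip_width: 0.0851
gripper_force: 0.0
```

Run:
```python
from h import *
o=st(); go((.565,-.276,.23),-91.8); d=cap('wrist'); save(d,'w3'); np.savez('pics/w3.npz',**{k:d[k] for k in('img','z_map','K','R','t')},p=o['position'],T=o['tool_rot'])
```

```text
t 6.87 p [ 0.5621 -0.265   0.2306] f [0.9 0.2 0.1] tq [ 0.01  0.03 -0.02] w 0.0851 g 0.0
shift [-0.0367, 0.0096, 0.002] turn [0.001, -0.0001, 0.0466] rows>= 1.0
```

View pics/w3.png

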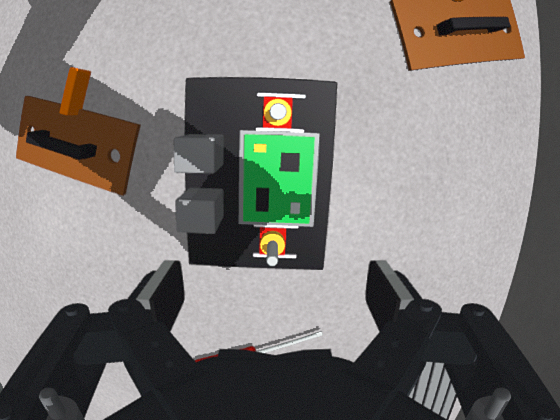

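The wrist view shows both pins: the big one at (278,112), the small one at (272,257). The blocks are at (198,155) and (200,212), and the base outline is complete.

```bash
cat >> h.py <<'E'
def circfit(q):
    A=np.c_[2*q,np.ones(len(q))]; s=np.linalg.lstsq(A,(q**2).sum(1),rcond=None)[0]; return s[:2],np.sqrt(s[2]+s[:2]@s[:2])
E
python3 - <<'E'
from h import *
d=dict(np.load('pics/w3.npz')); P=wcloud(d); W=wplane(d,.08)
for nm,c in(('big',(278,112)),('small',(272,260))):
    u,v=c; k=np.zeros(P.shape[:2],bool); k[v-22:v+22,u-22:u+22]=1
    m=k&(P[...,2]>.0745); 
    print(nm,m.sum(),np.percentile(P[m][:,2],[5,50,95]).round(4),'top mean',W[m][:,:2].mean(0).round(4),'circ',cv2.minEnclosingCircle(W[m][:,:2].astype(np.float32)), 'rows',np.nonzero(m)[0].min(),np.nonzero(m)[0].max())
    m=k&(P[...,2]>.034)&(P[...,2]<.043); h=cv2.cvtColor(d['img'],cv2.COLOR_RGB2HSV); m&=(h[...,0]>18)&(h[...,0]<32)&(h[...,1]>120)
    Q=wplane(d,.038)[m][:,:2].astype(np.float32); print(' collar',m.sum(),cv2.minEnclosingCircle(Q))
Wb=wplane(d,.022); g=cv2.cvtColor(d['img'],cv2.COLOR_RGB2GRAY)
m=(np.abs(P[...,2]-.022)<.005)&(np.hypot(P[...,0]-.54,P[...,1]+.26)<.15); m=cv2.morphologyEx(m.astype(np.uint8),cv2.MORPH_CLOSE,np.ones((3,3)))
c=max(cv2.findContours(m,0,cv2.CHAIN_APPROX_NONE)[0],key=cv2.contourArea)[:,0]; q=Wb[c[:,1],c[:,0],:2].astype(np.float32); print('base',cv2.minAreaRect(q))
h=cv2.cvtColor(d['img'],cv2.COLOR_RGB2HSV); m=cv2.inRange(h,(45,80,40),(80,255,255)); c=max(cv2.findContours(m,0,1)[0],key=cv2.contourArea)[:,0]
print('board z',np.median(P[m>0][:,2])); q=wplane(d,float(np.median(P[m>0][:,2])))[c[:,1],c[:,0],:2].astype(np.float32); print('board',cv2.minAreaRect(q))
for v,u in((155,198),(212,200)):
    k=np.zeros(P.shape[:2],bool); k[v-25:v+25,u-27:u+27]=1; m=k&(abs(P[...,2]-.078)<.006)&(h[...,1]<60); print('block',m.sum(),cv2.minAreaRect(wplane(d,.078)[m][:,:2].astype(np.float32)))
E
```

```text
big 244 [0.0778 0.0793 0.0806] top mean [ 0.5632 -0.1893] circ ((0.5589582920074463, -0.19238558411598206), 0.013129373081028461) rows 103 123
 collar 295 ((0.5632551908493042, -0.18911609053611755), 0.013699031434953213)
small 130 [0.0757 0.0792 0.3726] top mean [ 0.5587 -0.3316] circ ((0.5556948184967041, -0.33167484402656555), 0.023762186989188194) rows 242 277
 collar 213 ((0.5586430430412292, -0.33253318071365356), 0.013658221811056137)
base ((0.541877269744873, -0.26012110710144043), (0.21895894408226013, 0.16446322202682495), 88.23611450195312)
board z 0.029416939632550487
board ((0.5639418959617615, -0.2613293528556824), (0.0962594524025917, 0.07444683462381363), 88.28624725341797)
block 1489 ((0.4857853055000305, -0.22854658961296082), (0.0336594395339489, 0.040568724274635315), 88.24322509765625)
block 1383 ((0.4841963052749634, -0.2874032258987427), (0.03539207577705383, 0.04087081551551819), 88.33686828613281)
```

Run:
```python
from h import *
st(); go((.482,.226,.23),-86.2)
```

```text
t 6.92 p [ 0.5621 -0.2652  0.2306] f [0.5 0.7 0. ] tq [0.04 0.01 0.03] w 0.0852 g 0.0
shift [1.6387, -0.259, 0.0018] turn [0.0011, -0.0001, -0.0783] rows>= 12.0
```

Emit:
step_arm(
  targets=[
    [[0.05, -0.008, 0], [0, 0, -0.01]],
    [[0.14, -0.022, 0], [0, 0, -0.02]],
    [[0.26, -0.041, 0], [0, 0, -0.03]],
    [[0.39, -0.062, 0], [0, 0, -0.04]],
    [[0.52, -0.082, 0], [0, 0, -0.05]],
    [[0.65, -0.103, 0], [0, 0, -0.06]],
    [[0.78, -0.123, 0], [0, 0, -0.07]],
    [[0.9, -0.142, 0], [0, 0, -0.078]],
    [[0.98, -0.155, 0], [0, 0, -0.078]],
    [[1, -0.16, 0], [0, 0, -0.078]],
  ],
  jaw=50,
)

```text
time_s: 7.75
position: [0.5122, 0.0374, 0.2308]
tool_rot: [[-0.069, 0.998, 0.001], [0.998, 0.069, 0.001], [0.001, 0.001, -1.0]]
ft_force: [-0.2, -0.1, 0.6]
grip_width: 0.0498
gripper_force: 0.0
```

Run:
```python
from h import *
st(); go((.482,.226,.16),-86.2)
```

```text
t 7.75 p [0.5122 0.0374 0.2308] f [-0.2 -0.1  0.6] tq [ 0.03 -0.   -0.03] w 0.0498 g 0.0
shift [0.6339, -0.0574, 0.2363] turn [0.0014, -0.0009, 0.0032] rows>= 5.0
```

Emit:
step_arm(
  targets=[
    [[0.05, -0.005, 0.02], [0, 0, 0]],
    [[0.15, -0.014, 0.05], [0, 0, 0]],
    [[0.27, -0.025, 0.1], [0, 0, 0]],
    [[0.39, -0.036, 0.15], [0, 0, 0]],
    [[0.5, -0.046, 0.19], [0, 0, 0.003]],
    [[0.59, -0.054, 0.22], [0, 0, 0.003]],
    [[0.634, -0.057, 0.236], [0.001, -0.001, 0.003]],
    [[0.634, -0.057, 0.236], [0.001, -0.001, 0.003]],
    [[0.634, -0.057, 0.236], [0.001, -0.001, 0.003]],
    [[0.634, -0.057, 0.236], [0.001, -0.001, 0.003]],
  ],
)

```text
time_s: 8.58
position: [0.4846, 0.2216, 0.1599]
tool_rot: [[-0.061, 0.998, 0.001], [0.998, 0.061, -0.001], [-0.001, 0.001, -1.0]]
ft_force: [0.4, -0.6, -0.4]
grip_width: 0.0503
gripper_force: 0.0
```

Run:
```python
from h import *
o=st(); d=cap('wrist'); save(d,'w4'); np.savez('pics/w4.npz',**{k:d[k] for k in('img','z_map','K','R','t')},p=o['position'],T=o['tool_rot'])
print((-d['t']@d['R']-o['position'])@o['tool_rot']); e=np.load('pics/w3.npz'); print((-e['t']@e['R']-e['p'])@e['T'])
plate(d); go((.4815,.229,.0215),-86.2); go((.4815,.229,.07),-86.2)
g=cv2.cvtColor(d['img'],cv2.COLOR_RGB2GRAY);P=wcloud(d)
m=(P[...,2]>.041)&(P[...,2]<.053)&(g<60)&(abs(P[...,0]-.48)<.03)&(abs(P[...,1]-.23)<.06)
print('bar',m.sum(),cv2.minAreaRect(wplane(d,.047)[m][:,:2].astype(np.float32)))
```

```text
t 8.58 p [0.4846 0.2216 0.1599] f [ 0.4 -0.6 -0.4] tq [-0.04  0.02  0.06] w 0.0503 g 0.0
[ 0.06942714 -0.00148309 -0.14198308]
[ 0.06932377 -0.00141963 -0.14196188]
rect ((0.4816886782646179, 0.22968226671218872), (0.08996917307376862, 0.189666286110878), 3.853600263595581)
hole ((0.47719836235046387, 0.301392138004303), 0.01028736587613821) 370.0 [273.         105.93333333]
shift [0.026, -0.0096, 0.4616] turn [0.0011, 0.0011, -0.0072] rows>= 4.0
shift [0.0258, -0.0094, 0.3] turn [0.0011, 0.0011, -0.0072] rows>= 3.0
bar 1772 ((0.4816526770591736, 0.23050858080387115), (0.013299155049026012, 0.09101618826389313), 3.117598056793213)
```

View pics/w4.png

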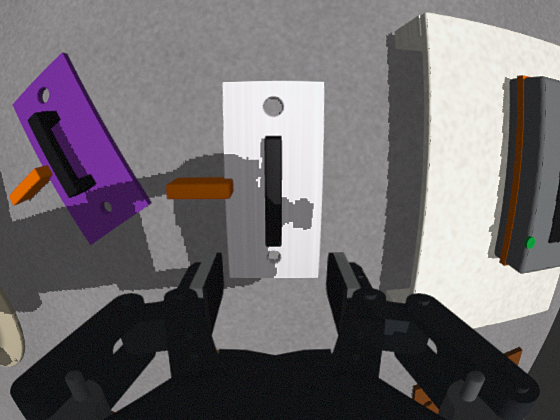

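The wrist view shows the plate square-on: the bar at (273,190), the big hole at (273,106), the small hole at (273,257). The fingers straddle it with clearance.

Emit:
step_arm(
  targets=[
    [[0.01, -0.004, 0.04], [0.001, 0.001, -0.007]],
    [[0.02, -0.009, 0.1], [0.001, 0.001, -0.007]],
    [[0.026, -0.01, 0.17], [0.001, 0.001, -0.007]],
    [[0.026, -0.01, 0.24], [0.001, 0.001, -0.007]],
    [[0.026, -0.01, 0.31], [0.001, 0.001, -0.007]],
    [[0.026, -0.01, 0.37], [0.001, 0.001, -0.007]],
    [[0.026, -0.01, 0.42], [0.001, 0.001, -0.007]],
    [[0.026, -0.01, 0.45], [0.001, 0.001, -0.007]],
    [[0.026, -0.01, 0.464], [0.001, 0.001, -0.007]],
    [[0.026, -0.01, 0.464], [0.001, 0.001, -0.007]],
  ],
)

```text
time_s: 9.47
position: [0.4811, 0.2291, 0.0234]
tool_rot: [[-0.067, 0.998, 0.0], [0.998, 0.067, -0.0], [-0.0, 0.0, -1.0]]
ft_force: [-7.6, -5.0, 32.9]
grip_width: 0.05
gripper_force: 16.3
```

Emit:
step_arm(
  targets=[
    [[0, 0, 0], [0, 0, 0]],
    [[0, 0, 0], [0, 0, 0]],
    [[0, 0, 0], [0, 0, 0]],
    [[0, 0, 0], [0, 0, 0]],
    [[0, 0, 0], [0, 0, 0]],
    [[0, 0, 0], [0, 0, 0]],
    [[0, 0, 0], [0, 0, 0]],
  ],
  jaw=5,
  grip_force=70,
)

```text
time_s: 10.05
position: [0.482, 0.2296, 0.0221]
tool_rot: [[-0.066, 0.998, 0.002], [0.998, 0.066, 0.0], [0.0, 0.002, -1.0]]
ft_force: [-2.7, -2.1, 16.0]
grip_width: 0.0129
gripper_force: 68.9
```

Run:
```python
from h import *
o=st(); print(o['tool_rot'].round(4).tolist()); d=cap('wrist'); np.savez('pics/w5.npz',**{k:d[k] for k in('img','z_map','K','R','t')},p=o['position'],T=o['tool_rot'])
plate(d)
P=wcloud(d); m=orange(d); W=wplane(d,.034); T=m&(P[...,2]>.03)&(P[...,0]>.37)&(P[...,0]<.45)&(abs(P[...,1]-.225)<.02)
print(T.sum(),cv2.minAreaRect(W[T][:,:2].astype(np.float32)))
```

```text
t 10.05 p [0.482  0.2296 0.0221] f [-2.7 -2.1 16. ] tq [-0.3   0.46 -0.06] w 0.0129 g 68.9
[[-0.0663, 0.9978, 0.0024], [0.9978, 0.0663, 0.0004], [0.0002, 0.0024, -1.0]]
rect ((0.47734013199806213, 0.2783007025718689), (0.08975458890199661, 0.0925738513469696), 3.7113757133483887)
hole ((0.47587406635284424, 0.3016287684440613), 0.00993268471211195) 1280.5 [275.08695652 112.06956522]
2777 ((0.4154299795627594, 0.22740782797336578), (0.05698971822857857, 0.015195077285170555), 3.837028741836548)
```

Gripped, with an opening of 12.9 mm. I'll lift straight up and check before carrying it across.

Emit:
step_arm(
  targets=[
    [[0, 0, -0.015], [0, 0, 0]],
    [[0, 0, -0.05], [0, 0, 0]],
    [[0, 0, -0.1], [0, 0, 0]],
    [[0, 0, -0.16], [0, 0, 0]],
    [[0, 0, -0.22], [0, 0, 0]],
    [[0, 0, -0.28], [0, 0, 0]],
    [[0, 0, -0.34], [0, 0, 0]],
    [[0, 0, -0.39], [0, 0, 0]],
    [[0, 0, -0.42], [0, 0, 0]],
    [[0, 0, -0.42], [0, 0, 0]],
  ],
)

```text
time_s: 10.93
position: [0.4815, 0.2299, 0.1477]
tool_rot: [[-0.067, 0.998, 0.002], [0.998, 0.067, 0.001], [0.0, 0.002, -1.0]]
ft_force: [0.7, 0.4, -5.0]
grip_width: 0.0127
gripper_force: 68.9
```

Run:
```python
from h import *
o=st(); print(o['tool_rot'].round(4).tolist()); go((.5623,-.2607,.147),-91.8); go((.5623,-.2607,.147))
```

```text
t 10.93 p [0.4815 0.2299 0.1477] f [ 0.7  0.4 -5. ] tq [ 0.01 -0.06 -0.02] w 0.0127 g 68.9
[[-0.0666, 0.9978, 0.0019], [0.9978, 0.0666, 0.0005], [0.0004, 0.0019, -1.0]]
shift [-1.6496, 0.1598, 0.002] turn [0.0024, -0.0006, 0.1249] rows>= 12.0
shift [-1.6496, 0.1598, 0.002] turn [0.0, 0.0, 0.0] rows>= 12.0
```

Emit:
step_arm(
  targets=[
    [[-0.02, 0.002, 0], [0, 0, 0.01]],
    [[-0.07, 0.007, 0], [0, 0, 0.02]],
    [[-0.15, 0.015, 0], [0, 0, 0.03]],
    [[-0.25, 0.024, 0], [0, 0, 0.05]],
    [[-0.35, 0.034, 0], [0, 0, 0.07]],
    [[-0.45, 0.044, 0], [0, 0, 0.08]],
    [[-0.55, 0.053, 0], [0, 0, 0.09]],
    [[-0.65, 0.063, 0], [0, 0, 0.1]],
    [[-0.75, 0.073, 0], [0, 0, 0.11]],
    [[-0.85, 0.082, 0], [0, 0, 0.12]],
  ],
)

```text
time_s: 11.77
position: [0.5218, -0.0246, 0.1449]
tool_rot: [[0.028, 1.0, -0.003], [1.0, -0.028, 0.001], [0.0, -0.003, -1.0]]
ft_force: [0.6, 0.6, -5.1]
grip_width: 0.0127
gripper_force: 68.8
```

Run:
```python
from h import *
o=st(); go((.5623,-.2607,.147),-91.8)
# commanded start estimate: p_cmd of last call
R=np.array([[-0.0666,0.9978,0.0019],[0.9978,0.0666,.0005],[.0004,.0019,-1]]); pc=np.array([.4815,.2299,.1477])+R@np.array([-.85,.082,0])*.3; print('cmd',pc)
print('from cmd',(np.array(o['tool_rot']).T@(np.array([.5623,-.2607,.147])-pc)/.3).round(4))
```

```text
t 11.77 p [ 0.5218 -0.0246  0.1449] f [ 0.6  0.6 -5.1] tq [-0.02 -0.04  0.02] w 0.0127 g 68.8
shift [-0.7828, 0.1573, -0.008] turn [-0.0043, -0.0006, 0.004] rows>= 6.0
cmd [ 0.52302888 -0.02290064  0.14764474]
from cmd [-0.7886  0.1533  0.0013]
```

Emit:
step_arm(
  targets=[
    [[-0.1, 0.02, 0], [0, 0, 0.004]],
    [[-0.2, 0.039, 0], [0, 0, 0.004]],
    [[-0.3, 0.058, 0], [0, 0, 0.004]],
    [[-0.4, 0.078, 0], [0, 0, 0.004]],
    [[-0.5, 0.097, 0], [0, 0, 0.004]],
    [[-0.6, 0.117, 0], [0, 0, 0.004]],
    [[-0.69, 0.134, 0], [0, 0, 0.004]],
    [[-0.75, 0.146, 0], [0, 0, 0.004]],
    [[-0.78, 0.152, 0], [0, 0, 0.004]],
    [[-0.788, 0.153, 0], [0, 0, 0.004]],
  ],
)

```text
time_s: 12.6
position: [0.5613, -0.2617, 0.1446]
tool_rot: [[0.032, 0.999, -0.003], [0.999, -0.032, 0.001], [0.001, -0.003, -1.0]]
ft_force: [0.4, -0.4, -4.9]
grip_width: 0.013
gripper_force: 68.8
```

Emit:
step_arm(
  targets=[
    [[0, 0, 0], [0, 0, 0]],
    [[0, 0, 0], [0, 0, 0]],
    [[0, 0, 0], [0, 0, 0]],
    [[0, 0, 0], [0, 0, 0]],
  ],
)

```text
time_s: 12.93
position: [0.5619, -0.2592, 0.1464]
tool_rot: [[0.029, 1.0, -0.001], [1.0, -0.029, 0.0], [0.0, -0.001, -1.0]]
ft_force: [-0.1, -1.1, -5.7]
grip_width: 0.0125
gripper_force: 68.8
```

Run:
```python
from h import *
o=st(); print(o['tool_rot'].round(4).tolist()); go((.5623,-.2607,.108),-91.8)
d=cap('wrist'); save(d,'w6'); np.savez('pics/w6.npz',**{k:d[k] for k in('img','z_map','K','R','t')},p=o['position'],T=o['tool_rot'])
z=o['position'][2]-.022; print('underside',z)
plate(d,z+.01,near=(.56,-.23))
```

```text
t 12.93 p [ 0.5619 -0.2592  0.1464] f [-0.1 -1.1 -5.7] tq [0.01 0.02 0.02] w 0.0125 g 68.8
[[0.029, 0.9996, -0.0009], [0.9996, -0.029, 0.0002], [0.0001, -0.0009, -1.0]]
shift [-0.0051, 0.0016, 0.1281] turn [-0.0012, -0.0002, 0.003] rows>= 1.0
underside 0.12441664040016415
rect ((0.5620144009590149, -0.20915667712688446), (0.08997897803783417, 0.08963459730148315), 88.28736114501953)
hole ((0.5627061128616333, -0.18705931305885315), 0.009927348233759403) 1273.0 [274.94915254 112.36440678]
```

View pics/w6.png

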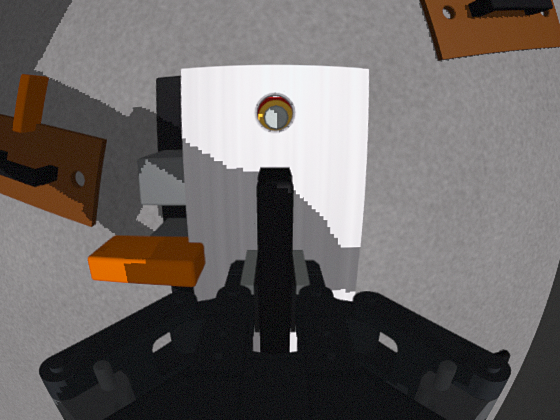

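The wrist view shows the big pin and its collar through the big hole at (275,113), and the tab between the blocks' side. The plate is level. I'll measure the pin through the hole.

```bash
cat >> h.py <<'E'
def thru(d,pz,n=None,c=(275,113),r=19):
    """pin top seen through big hole; pz=underside z"""
    P=wcloud(d); v,u=np.mgrid[:420,:560]; k=np.hypot(u-c[0],v-c[1])<r
    m=k&(P[...,2]>.074)&(P[...,2]<min(.085,pz-.003)); W=wplane(d,.08)[...,:2]
    cs=max(cv2.findContours(m.astype(np.uint8),0,1)[0],key=cv2.contourArea)[:,0]; q=W[cs[:,1],cs[:,0]]
    print('pin px',m.sum(),'z',np.median(P[m][:,2]).round(4),'circ',circfit(q),'minenc',cv2.minEnclosingCircle(q.astype(np.float32)),'mean',W[m].mean(0))
    h=cv2.cvtColor(d['img'],cv2.COLOR_RGB2HSV); y=k&(h[...,0]>15)&(h[...,0]<35)&(h[...,1]>100); W2=wplane(d,.038)[...,:2]; print('yellow',y.sum(),W2[y].mean(0))
E
python3 - <<'E'
from h import *
d=dict(np.load('pics/w6.npz')); thru(d,.1244)
g=d['img'][80:146,242:308]; cv2.imwrite('pics/c2.png',cv2.resize(g,None,fx=8,fy=8,interpolation=cv2.INTER_CUBIC)[...,::-1])
E
```

```text
pin px 470 z 0.0791 circ (array([ 0.56324095, -0.18926727]), np.float64(0.007520183117610651)) minenc ((0.5631787180900574, -0.1890764832496643), 0.008046150207519531) mean [ 0.56320639 -0.18922882]
yellow 328 [ 0.56195322 -0.18470661]
```

View pics/c2.png

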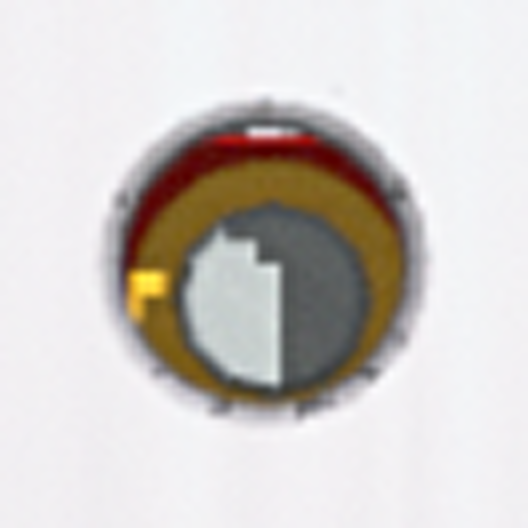

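The crop shows the pin top almost centred in the hole, slightly low in the image, so I need about 2 mm more toward −y. I'll correct that and come down to just above the pin tops.

Run:
```python
from h import *
go((.5624,-.2611,.1065),-91.76)
```

```text
shift [-0.0059, 0.0018, 0.1332] turn [-0.001, -0.0001, 0.002] rows>= 1.0
```

Emit:
step_arm(
  targets=[
    [[-0.003, 0.001, 0.01], [0, 0, 0.001]],
    [[-0.006, 0.002, 0.03], [-0.001, 0, 0.002]],
    [[-0.006, 0.002, 0.055], [-0.001, 0, 0.002]],
    [[-0.006, 0.002, 0.08], [-0.001, 0, 0.002]],
    [[-0.006, 0.002, 0.1], [-0.001, 0, 0.002]],
    [[-0.006, 0.002, 0.12], [-0.001, 0, 0.002]],
    [[-0.006, 0.002, 0.13], [-0.001, 0, 0.002]],
    [[-0.006, 0.002, 0.133], [-0.001, 0, 0.002]],
    [[-0.006, 0.002, 0.133], [-0.001, 0, 0.002]],
    [[-0.006, 0.002, 0.133], [-0.001, 0, 0.002]],
  ],
)

```text
time_s: 13.82
position: [0.5626, -0.2622, 0.1067]
tool_rot: [[0.032, 0.999, 0.0], [0.999, -0.032, -0.0], [-0.0, 0.001, -1.0]]
ft_force: [-0.3, -0.2, -4.7]
grip_width: 0.0127
gripper_force: 68.8
```

Run:
```python
from h import *
o=st(); print(o['tool_rot'].round(4).tolist())
d=cap('wrist'); save(d,'w7'); z=o['position'][2]-.022; print('underside',z)
plate(d,z+.01,near=(.56,-.23)); thru(d,z)
```

```text
t 13.82 p [ 0.5626 -0.2622  0.1067] f [-0.3 -0.2 -4.7] tq [ 0.03 -0.04  0.06] w 0.0127 g 68.8
[[0.0318, 0.9995, 0.0005], [0.9995, -0.0318, -0.0004], [-0.0004, 0.0005, -1.0]]
underside 0.08470653554204086
rect ((0.5628395676612854, -0.21254156529903412), (0.09034137427806854, 0.08957067877054214), 88.15391540527344)
hole ((0.5636267066001892, -0.19012586772441864), 0.010087141767144203) 1280.5 [275.08547009 112.28205128]
pin px 703 z 0.0792 circ (array([ 0.56330303, -0.18918233]), np.float64(0.007493114104438425)) minenc ((0.5631523132324219, -0.18928930163383484), 0.007983199320733547) mean [ 0.56330485 -0.18915995]
yellow 245 [ 0.56458812 -0.19246033]
```

Emit:
step_arm(
  targets=[
    [[0.003, -0.001, 0], [0, 0, 0]],
    [[0.003, -0.001, 0.005], [0, 0, 0]],
    [[0.003, -0.001, 0.01], [0, 0, 0]],
    [[0.003, -0.001, 0.014], [0, 0, 0]],
    [[0.003, -0.001, 0.018], [0, 0, 0]],
    [[0.003, -0.001, 0.021], [0, 0, 0]],
    [[0.003, -0.001, 0.023], [0, 0, 0]],
    [[0.003, -0.001, 0.023], [0, 0, 0]],
    [[0.003, -0.001, 0.023], [0, 0, 0]],
  ],
)

```text
time_s: 14.62
position: [0.5621, -0.2612, 0.0995]
tool_rot: [[0.032, 0.999, -0.0], [0.999, -0.032, -0.0], [-0.0, -0.0, -1.0]]
ft_force: [-0.2, -0.8, -5.1]
grip_width: 0.0126
gripper_force: 68.8
```

Run:
```python
from h import *
o=st(); d=cap('wrist'); save(d,'w8'); z=o['position'][2]-.022; print('underside',z); plate(d,z+.01,near=(.56,-.23))
P=wcloud(d); v,u=np.mgrid[:420,:560]; m=(np.hypot(u-275,v-113)<14); W=wplane(d,.08); h=cv2.cvtColor(d['img'],cv2.COLOR_RGB2HSV)
k=(np.hypot(u-275,v-113)<24)&(h[...,2]<150); q=W[k][:,:2]; print(k.sum(),q.mean(0))
```

```text
t 14.62 p [ 0.5621 -0.2612  0.0995] f [-0.2 -0.8 -5.1] tq [-0.04 -0.03 -0.02] w 0.0126 g 68.8
underside 0.07747812350245128
rect ((0.5624203085899353, -0.21127551794052124), (0.08983252197504044, 0.08963987976312637), 88.12016296386719)
hole ((0.5630816221237183, -0.18918158113956451), 0.009847307577729225) 1274.5 [275.04273504 112.41025641]
472 [ 0.56319655 -0.1888495 ]
```

No contact force with the underside about 2.5 mm below the pin tops, so both pins have entered. I'll keep lowering.

Emit:
step_arm(
  targets=[
    [[0, 0.0005, 0.005], [0, 0, 0]],
    [[0, 0.0005, 0.01], [0, 0, 0]],
    [[0, 0.0005, 0.016], [0, 0, 0]],
    [[0, 0.0005, 0.022], [0, 0, 0]],
    [[0, 0.0005, 0.028], [0, 0, 0]],
    [[0, 0.0005, 0.034], [0, 0, 0]],
    [[0, 0.0005, 0.04], [0, 0, 0]],
    [[0, 0.0005, 0.045], [0, 0, 0]],
    [[0, 0.0005, 0.05], [0, 0, 0]],
    [[0, 0.0005, 0.05], [0, 0, 0]],
  ],
)

```text
time_s: 15.5
position: [0.5622, -0.2611, 0.0841]
tool_rot: [[0.032, 0.999, -0.0], [0.999, -0.032, 0.0], [0.0, -0.0, -1.0]]
ft_force: [-0.0, -0.2, -5.2]
grip_width: 0.0128
gripper_force: 68.8
```

Emit:
step_arm(
  targets=[
    [[0, 0, 0.01], [0, 0, 0]],
    [[0, 0, 0.02], [0, 0, 0]],
    [[0, 0, 0.03], [0, 0, 0]],
    [[0, 0, 0.04], [0, 0, 0]],
    [[0, 0, 0.05], [0, 0, 0]],
    [[0, 0, 0.06], [0, 0, 0]],
    [[0, 0, 0.067], [0, 0, 0]],
    [[0, 0, 0.072], [0, 0, 0]],
    [[0, 0, 0.076], [0, 0, 0]],
    [[0, 0, 0.076], [0, 0, 0]],
  ],
)

```text
time_s: 16.33
position: [0.5622, -0.2611, 0.0615]
tool_rot: [[0.032, 0.999, -0.0], [0.999, -0.032, 0.0], [0.0, -0.0, -1.0]]
ft_force: [0.3, 1.0, -5.1]
grip_width: 0.0125
gripper_force: 68.9
```

Emit:
step_arm(
  targets=[
    [[0, 0, 0.002], [0, 0, 0]],
    [[0, 0, 0.004], [0, 0, 0]],
    [[0, 0, 0.005], [0, 0, 0]],
    [[0, 0, 0.005], [0, 0, 0]],
    [[0, 0, 0.005], [0, 0, 0]],
  ],
)

```text
time_s: 16.75
position: [0.5623, -0.2612, 0.0603]
tool_rot: [[0.032, 0.999, 0.0], [0.999, -0.032, -0.0], [-0.0, 0.0, -1.0]]
ft_force: [0.5, 0.8, -5.0]
grip_width: 0.0128
gripper_force: 69.0
```

Still carrying the full weight, so it is not seated yet. I'll lower in small steps until the force changes.

Emit:
step_arm(
  targets=[
    [[0, 0, 0.0015], [0, 0, 0]],
    [[0, 0, 0.003], [0, 0, 0]],
    [[0, 0, 0.0045], [0, 0, 0]],
    [[0, 0, 0.005], [0, 0, 0]],
    [[0, 0, 0.005], [0, 0, 0]],
  ],
)

```text
time_s: 17.17
position: [0.5624, -0.2612, 0.0601]
tool_rot: [[0.032, 0.999, 0.001], [0.999, -0.032, -0.001], [-0.001, 0.001, -1.0]]
ft_force: [-4.2, 2.2, 7.6]
grip_width: 0.0126
gripper_force: 70.6
```

Seated: contact force appears with the TCP at 60.1 mm, which puts the underside at 38 mm. I'll release with a small opening so the fingers stay clear of the tab and blocks.

Emit:
step_arm(
  targets=[
    [[0, 0, -0.003], [0, 0, 0]],
    [[0, 0, -0.003], [0, 0, 0]],
    [[0, 0, -0.003], [0, 0, 0]],
    [[0, 0, -0.003], [0, 0, 0]],
    [[0, 0, -0.003], [0, 0, 0]],
    [[0, 0, -0.003], [0, 0, 0]],
  ],
  jaw=26,
)

```text
time_s: 17.67
position: [0.5623, -0.2612, 0.0595]
tool_rot: [[0.032, 0.999, 0.0], [0.999, -0.032, -0.0], [-0.0, 0.0, -1.0]]
ft_force: [-1.0, -0.8, 0.8]
grip_width: 0.026
gripper_force: 0.0
```

Run:
```python
from h import *
o=st(); d=cap('wrist'); plate(d,.048,near=(.56,-.23))
P=wcloud(d); 
for u,v in((215,100),(330,100),(215,200),(335,200)): print(P[v-4:v+5,u-4:u+5,2].mean().round(4),end=' ')
```

```text
t 17.67 p [ 0.5623 -0.2612  0.0595] f [-1.  -0.8  0.8] tq [-0.    0.02 -0.03] w 0.026 g 0.0
rect ((0.5625697374343872, -0.21203278005123138), (0.09152669459581375, 0.08956599980592728), 88.2046127319336)
hole ((0.56193608045578, -0.1898030936717987), 0.012092717923223972) 1585.5 [271.63703704 113.44444444]
0.0474 0.0474 0.0474 0.0474
```

Emit:
step_arm(
  targets=[
    [[0, 0, -0.02], [0, 0, 0]],
    [[0, 0, -0.06], [0, 0, 0]],
    [[0, 0, -0.12], [0, 0, 0]],
    [[0, 0, -0.2], [0, 0, 0]],
    [[0, 0, -0.29], [0, 0, 0]],
    [[0, 0, -0.38], [0, 0, 0]],
    [[0, 0, -0.46], [0, 0, 0]],
    [[0, 0, -0.5], [0, 0, 0]],
    [[0, 0, -0.5], [0, 0, 0]],
    [[0, 0, -0.5], [0, 0, 0]],
  ],
)

```text
time_s: 18.55
position: [0.5622, -0.2611, 0.2098]
tool_rot: [[0.032, 0.999, 0.001], [0.999, -0.032, -0.001], [-0.001, 0.001, -1.0]]
ft_force: [-0.4, -0.3, -0.6]
grip_width: 0.0262
gripper_force: 0.0
```

Run:
```python
from h import *
o=st(); d=cap('wrist'); save(d,'w9'); plate(d,.048,near=(.56,-.26)); P=wcloud(d)
h=cv2.cvtColor(d['img'],cv2.COLOR_RGB2HSV); m=(h[...,1]<40)&(h[...,2]>190)&(P[...,2]>.02)&(P[...,2]<.07)
for y in(-.18,-.22,-.26,-.30,-.34): 
  print(y,[ (lambda k:P[k][:,2].mean().round(4) if k.sum()>5 else None)(m&(abs(P[...,0]-x)<.012)&(abs(P[...,1]-y)<.012)) for x in(.53,.595)])
```

```text
t 18.55 p [ 0.5622 -0.2611  0.2098] f [-0.4 -0.3 -0.6] tq [ 0.02 -0.07  0.07] w 0.0262 g 0.0
rect ((0.5610288381576538, -0.2613144516944885), (0.18932567536830902, 0.09033393114805222), 88.19669342041016)
hole ((0.5584899187088013, -0.3405910134315491), 0.015489090234041214) 347.0 [273.78787879 265.45454545]
hole ((0.5622948408126831, -0.19033603370189667), 0.011526403948664665) 379.0 [273.28787879 116.24242424]
-0.18 [np.float64(0.0473), np.float64(0.0474)]
-0.22 [np.float64(0.0474), np.float64(0.0474)]
-0.26 [None, np.float64(0.0473)]
-0.3 [None, np.float64(0.0475)]
-0.34 [np.float64(0.0474), np.float64(0.0474)]
```

View pics/w9.png

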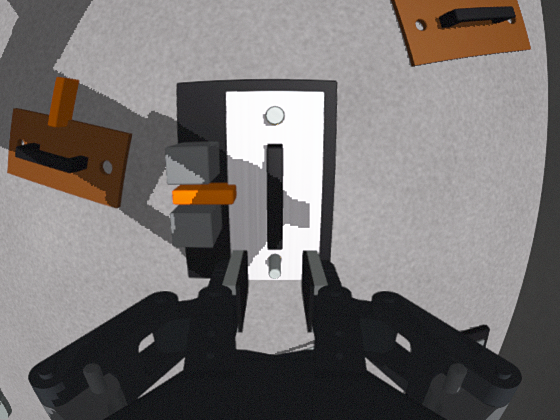

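The plate sits level on its collars at 47.4 mm all over. The pins stand through both holes at (274,116) and (274,265), and the tab lies between the blocks at (205,194). The gripper is clear, so I'm handing the job in.

```bash
python3 -c "
from h import *
print(close_job())"
```

```text
the job is handed in; nothing more can be done
None
```

The plate was drawn out by its tab, set down clear of the riser, then picked up by its handle and seated level and fully home on the two guide pins, tab between the connector blocks; released and handed in at about 18.6 s (a 33 N upward wrist force showed while lowering onto the handle, most likely a finger on the tab).

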